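Hang the loaded slide rack on the spring-balanced drip arm

ROBOT

A 6-joint arm with a two-finger parallel gripper is mounted at the origin on the work surface; the furniture and walls round the work are solid. World frame = base frame: x ahead of the robot, y to its left, z up, the work surface at z = 0. Lengths are in m, angles in rad, forces in N, time in s.
With the tool pointing down it reaches from about 0.35 to 0.775 m from the base axis. Payload 5.5 kg.
Tool frame: the origin (TCP) lies where the fingers leave the gripper's body, on its centre line; the fingertips stand env.tip_reach ahead of it and the grasp point (between the pads) lies 54 mm ahead of it (env.tip_reach is the distance from the TCP to the fingertips, in m); z points along the fingers, y is the line along which they close (so a half turn about z gives the same grasp; the last joint's range is limited). The gripper opens to 85 mm and grips with 20 to 120 N. Pads are 22 mm wide; open, the fingers measure 114 mm over their backs; the gripper's body (76 mm by 85 mm) begins 54 mm behind the grasp point. The pads swing forward as they close: fully open they stand 13 mm farther back than shut.
Start: joints at [-1.245, 0.313, 0.046, 1.304, 0, 1.431], TCP at [0.258, -0.514, 0.304] pointing down, gripper open.
Joint ranges: [-2.76, 2.76], [-0.86, 1.69], [-1.03, 1.26], [-2.2, 2.34], [-1.47, 1.5], [-3.14, 3.14]. Speed limits (rad/s): [2.57, 2.57, 3.14, 3.14, 3.14, 3.14].

INTERFACE

Orientations are given as a unit quaternion [w, x, y, z].
In Python, from workcell import status, optics, hand_in, env gives the robot as it stands.
- The arm moves only by the shell command python3 -m handwheel 'ROWS' [FORCE]. ROWS is a JSON object whose one key "deltas" holds a list of rows, each a list of 5 numbers: the opening, from -1 (shut) to 1 (fully open), then the shift along the tool's x, y, z in units of 40 mm (1.0 is 40 mm), then the turn about the tool's z in units of 10 degrees (1.0 is 10 degrees). In form: {"deltas": [[jaw, x, y, z, roll], ...]}. A call has 1 to 20 rows; each row shifts and turns the commanded pose from where the row before left it, along the tool's axes as they then stand; what a row does not reach is not made up. A row lasts 1/8 s, in which the tool goes at most 62.5 mm and 10.7 degrees, less where a joint would pass 70% of its speed; a pose out of reach is approached as far as the arm can. A call is refused whole if a number of a shift passes 1 or a number of a turn 1, either way. A call with a gripper value outside its range is refused whole. The fingers move at their own pace and stop on an object; FORCE is the grip in N (left out, the last holds). Time passes only in rows, so rows that do not move let the fingers close. It gives the time, the measured TCP pose, the force, the opening and the grip force at its end, in the units of the state.
- status.get_state(): the state, without advancing time (a new reading comes with each control period).
- optics.read_camera(name): name is "scene" or "top" or "wrist"; returns a dict with "frame" (400x640x3 uint8, red, green, blue), "depth" (400x640 float32, m along the optical axis (not along the pixel's ray), 0 where there is no reading), "vfov" (degrees; the focal length in pixels is half the picture's height over the tangent of half this angle, whatever the lens; pixels are square), "cx", "cy" (the principal point, pixels), "origin" and "attitude" of the camera in the world. Camera axes: x right, y down, z forward; pixel columns grow to the right and rows downward; lengths in m; the calibration is good to about 2 mm. A picture is of the moment at which its call begins.
- hand_in(): hands the job in; it is judged then, once.
The state is a dict: "clock": time; "joint_pos": joint angles; "qvel": joint speeds; "tau": joint torques, N m; "tcp_pos": TCP position; "orientation": TCP orientation; "wrist_force": force on the tool from outside, world axes, zero at the start; "ft_torque": the same for the moment, N m; "finger_gap": finger opening in m; "grip_force": force on a finger pad.
Only numpy, scipy, OpenCV 4.12 (cv2) and the standard library are available. Lean on these libraries where they do the work, as an engineer would, in place of code of your own. Each camera call takes 0.05 s, during which the arm holds its last target. There are 200 camera calls.

TASK

Lift the steel rack of glass slides by its black grip and hang it upright from the drip arm, with the rack's cross rod in the V saddle at the end of the arm, straight and centred. The arm is on a spring and sinks under the load: keep hold and follow it down slowly until the arm alone carries the rack, and only then let go, so that the arm neither drops nor kicks up nor gets pressed hard. Leave the drip dish, flask, dropper bottle and beaker where they stand.

Things in the scene. Friction and masses are not known exactly. Their poses are not given: they have to be found in the camera images.
- slide_rack: Loose steel wire rack of glass slides, upright on the table, same either way round, 0.3 to 0.85 kg (not known beforehand). Body 58 (x) x 90 (y) x 38 mm high; 6 mm uprights at y = -42 and +42 mm carry a 6 mm cross rod along y, 115 mm above the underside; the gap between rod and body is 74 mm high, 78 mm wide. A stem on the rod carries the black grip. Origin: centre of the underside, z up.
- rack_grip (a point): Point inside the black grip block, 155 mm above the rack's underside and 40 mm above the cross rod: where to grip. The block is 18 (rack x) x 24 (rack y) mm and reaches from 132 to 174 mm above the underside.
- rack_rod (a point): Middle of the rack's cross rod (on its axis), 115 mm above the underside; its y axis runs along the rod.
- stand: Grey round foot (100 mm across) with a steel post and a fork head 218 mm high, fixed to the table. Origin: centre of the foot on the table. The blue arm points along its +x axis, seen from above, whatever the arm's height. A hand off the saddle's arc drags the rod against a flank of the V, which also loads the arm up or down: ease the side force as well before letting go.
- hinge_axis (a point): The arm's hinge axis, 200 mm above the table on the post's axis; the axis is level, along the stand's y.
- saddle (a point): Centre of the rod when seated in the V saddle, 170 mm from the hinge; moves with the arm. x: outward along the arm, y: along the hinge axis, z: up out of the V. The V has 45 degree flanks, tops 8 mm higher than this point, 13 mm inward and outward of it. The saddle is 24 mm wide (y), ends 20 mm beyond this point, underside 15 mm below it. Inward the arm is 16 mm wide and lower than the V.
- balance_arm (a joint): Angle of the blue arm, rad: 0 = up against its stop, rising outward 0.25 rad above level (saddle 242 mm high); grows as it sinks, level at 0.25, lower stop 0.75. Spring at the saddle: begins to give at about 1 N, then about 75 N per metre. The rack alone sinks it to 0.15 to 0.55 by weight. Lightly damped: let go while the hand still bears or presses more than about 0.5 N and it springs.
- drip_dish: Open petri dish, 92 mm across, 16 mm high, loose on the table below the saddle. Origin: centre of the underside.
- cone_flask: Conical flask, 84 mm across, 133 mm high, loose, upright. Origin: centre of the underside.
- blue_dropper: Brown dropper bottle with blue label, 36 mm across, 99 mm high, loose, upright. Origin: centre of the underside.
- small_beaker: Clear beaker, 60 mm across, 70 mm high, loose, upright. Origin: centre of the underside.

How it is judged:
By the outcome, as a careful person would: the job done as asked, in the order asked, and still so for the second after the job is handed in, with the robot touching nothing.
It also fails if it takes over 56 s, if anything falls off the work surface, if the arm or the gripper's body presses on something with over 40 N, if the wrist force passes 120 N, or if a joint passes its speed limit or range.

## Working session

There is one attempt and no reset: what is moved stays moved. The work goes in short steps, Python scripts to look and compute and a shell command to move; the robot and the scene stay as the last step left them, time stands still between calls to the robot, and variables do not carry over. Pictures are saved under pics/ and viewed, at most 10 in all, crops included, and the job is handed in when it is done.

```bash
mkdir -p pics; cat > h.py <<'E'
import numpy as np, cv2
from workcell import status, optics, env
from scipy.spatial.transform import Rotation as R
def cam(n):
    d=optics.read_camera(n); return d
def cloud(d):
    h,w=d["depth"].shape; f=h/2/np.tan(np.radians(d["vfov"])/2)
    v,u=np.mgrid[:h,:w]; z=d["depth"]
    p=np.stack([(u-d["cx"])/f*z,(v-d["cy"])/f*z,z],-1)
    a=np.asarray(d["attitude"],float)
    M=a if a.shape==(3,3) else R.from_quat(a[[1,2,3,0]]).as_matrix()
    return p@M.T+np.asarray(d["origin"])
E
python3 - <<'E'
from h import *
s=status.get_state(); print(s, env.tip_reach)
for n in("scene","top"):
    d=cam(n); print(n,d["vfov"],d["cx"],d["cy"],d["origin"],d["attitude"],(d["depth"]>0).mean())
    cv2.imwrite(f"pics/{n}0.png",d["frame"][...,::-1]); np.savez(f"{n}0.npz",**d)
E
```

```text
{'clock': 0.0, 'joint_pos': array([-1.24458313e+00,  3.14002314e-01,  4.49756953e-02,  1.30356926e+00,
       -1.45491742e-05,  1.43121847e+00]), 'qvel': array([ 0.00184974, -0.0004298 , -0.00230365, -0.00107109,  0.00186331,
       -0.0005229 ]), 'tau': array([ 4.55927948e-03, -4.80621278e+01,  2.98536122e+01,  1.93179573e-02,
        1.58002490e-04,  1.64238440e-05]), 'tcp_pos': array([ 0.25812954, -0.51338914,  0.3030063 ]), 'orientation': array([-8.95184492e-04,  9.73001804e-01,  2.30795755e-01, -9.10862338e-05]), 'wrist_force': array([ 0.27965883, -0.08043209, -0.51156397]), 'ft_torque': array([ 0.00015132,  0.073393  , -0.07108185]), 'grip_force': 0.0, 'finger_gap': 0.08557510142066975} 0.0726
scene 49.95138128036829 318.77386168311943 207.96449072053798 [-0.12297905 -0.78634646  0.68099089] [-0.41660899  0.8014607  -0.37474628  0.20895677] 0.99602734375
top 50.27462516585941 324.5450207244766 194.96195173330474 [ 0.32037076 -0.32385062  1.11879416] [ 0.05685275 -0.7050569   0.70561866 -0.04201005] 0.9960234375
```

View pics/scene0.png

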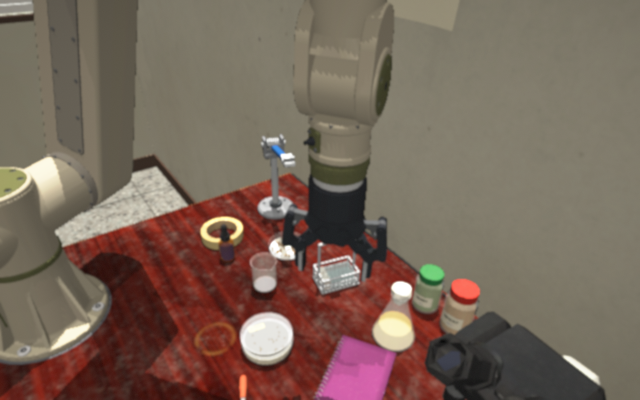

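View pics/top0.png

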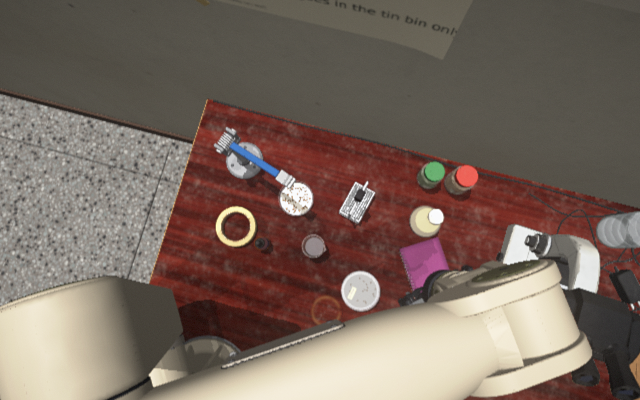

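The scene view has the stand at (275,205), the rack at (337,275) under the gripper, the beaker at (263,273) and the flask at (393,322). The top view has the arm hinge near (242,160), the saddle at (287,181), the dish at (295,199) and the rack at (357,202) with its black grip at (360,195).

```bash
python3 - <<'E'
from h import *
d=dict(np.load("top0.npz")); P=cloud(d); F=d["frame"].astype(int)
print("table z",np.median(P[230:260,340:380,2]))
def win(r0,r1,c0,c1): return P[r0:r1,c0:c1].reshape(-1,3),F[r0:r1,c0:c1].reshape(-1,3)
p,f=win(175,230,330,385)
for lo,hi in((.02,.06),(.105,.125),(.16,.185),(.125,.19)):
    m=(p[:,2]>lo)&(p[:,2]<hi)
    q=p[m]
    if len(q): 
        r=cv2.minAreaRect((q[:,:2]*1000).astype(np.float32)); print("rack",lo,hi,len(q),q.mean(0),r)
m=(p[:,2]>.105)&(p[:,2]<.125);print(np.round(p[m],3)[::4])
dark=(f.max(1)<50)&(p[:,2]>.1); print("grip dark",dark.sum(),p[dark].mean(0),p[dark].max(0),p[dark].min(0))
p,f=win(110,200,200,310)
b=(f[:,2]>f[:,0]+50)&(p[:,2]>.1); q=p[b]; print("blue",b.sum(),cv2.fitLine((q[:,:2]).astype(np.float32),cv2.DIST_HUBER,0,.001,.001).ravel(),q[q[:,0].argsort()][[0,-1]],q[q[:,1].argsort()][[0,-1]])
P2=P[165:195,270:305].reshape(-1,3); q=P2[P2[:,2]>.2]; print("saddle",len(q),q.mean(0),cv2.minAreaRect((q[:,:2]*1000).astype(np.float32)))
m=(p[:,2]<.05)&(p[:,2]>.004); q=p[m]; 
def blob(n,r0,r1,c0,c1,lo,hi):
    q,_=win(r0,r1,c0,c1); q=q[(q[:,2]>lo)&(q[:,2]<hi)]; print(n,len(q),q.mean(0),q[:,2].max(),cv2.minEnclosingCircle((q[:,:2]*1000).astype(np.float32)))
blob("foot",140,182,222,268,.006,.05)
blob("head",120,165,212,250,.15,.3)
blob("dish",182,220,275,315,.006,.03)
blob("flask",200,240,405,447,.01,.2)
blob("dropper",232,255,252,275,.01,.2)
blob("beaker",230,262,298,330,.01,.2)
for n,o in(("top",(210,400,110,260)),("scene",(210,400,120,320))):
    f=np.load(n+"0.npz")["frame"][o[2]:o[3],o[0]:o[1]]
    cv2.imwrite(f"pics/{n}c.png",cv2.resize(f,None,fx=4 if n=="top" else 3,fy=4 if n=="top" else 3,interpolation=cv2.INTER_CUBIC)[:600,:800,::-1])
E
```

```text
table z -0.0007322754574043966
rack 0.02 0.06 288 [ 0.45512182 -0.3817376   0.03311559] ((456.20758056640625, -382.87017822265625), (57.80015182495117, 88.55339813232422), 61.09165573120117)
rack 0.105 0.125 62 [ 0.45174146 -0.38032406  0.11651569] ((456.24847412109375, -382.79681396484375), (5.891802787780762, 87.52468872070312), 61.14731216430664)
rack 0.16 0.185 93 [ 0.45580679 -0.38273248  0.17196654] ((456.4453125, -382.8628234863281), (18.266084671020508, 24.837739944458008), 59.00409698486328)
rack 0.125 0.19 105 [ 0.45473839 -0.38215049  0.16921826] ((456.4534606933594, -382.9007873535156), (18.456470489501953, 24.818058013916016), 59.83432388305664)
[[ 0.495 -0.401  0.118]
 [ 0.491 -0.399  0.114]
 [ 0.487 -0.401  0.118]
 [ 0.483 -0.394  0.114]
 [ 0.48  -0.396  0.118]
 [ 0.477 -0.396  0.121]
 [ 0.447 -0.377  0.116]
 [ 0.445 -0.38   0.116]
 [ 0.44  -0.372  0.118]
 [ 0.438 -0.372  0.115]
 [ 0.433 -0.368  0.118]
 [ 0.43  -0.368  0.118]
 [ 0.428 -0.37   0.116]
 [ 0.423 -0.363  0.114]
 [ 0.421 -0.363  0.119]
 [ 0.418 -0.365  0.116]]
grip dark 13 [ 0.44599596 -0.37737761  0.1561769
[... 515 characters left out ...]
573.2594604492188, -85.71869659423828), 49.83222961425781)
head 565 [ 0.56394712 -0.09679545  0.20479037] 0.2198964815594695 ((557.4564819335938, -106.48909759521484), 44.8672981262207)
dish 113 [ 0.46483241 -0.22099515  0.01092327] 0.019994379735463808 ((460.7953796386719, -216.37173461914062), 57.33378982543945)
flask 807 [ 0.40457213 -0.55114376  0.06619196] 0.13410226612020004 ((403.1434631347656, -567.62841796875), 48.57305145263672)
dropper 202 [ 0.35233285 -0.14344207  0.05628517] 0.10009057143243871 ((359.37969970703125, -134.7020263671875), 27.729022979736328)
beaker 147 [ 0.3463438  -0.26952365  0.05989565] 0.07218374977385889 ((343.6885986328125, -274.7421875), 29.509445190429688)
```

View pics/topc.png

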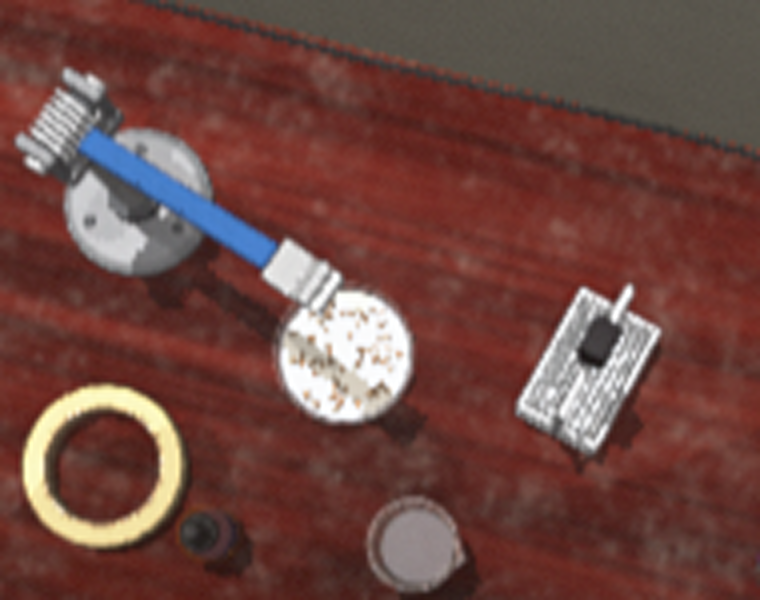

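The crop shows the arm line from the hinge at about (140,200) to the saddle at (305,270), with the dish just beyond it and the rack's rod running upper right to lower left. Next I refine the stand and work out the first move.

```bash
python3 - <<'E'
from h import *
d=dict(np.load("top0.npz")); P=cloud(d); F=d["frame"].astype(int); ok=d["depth"]>0
def win(r0,r1,c0,c1):
    m=ok[r0:r1,c0:c1]; return P[r0:r1,c0:c1][m],F[r0:r1,c0:c1][m]
p,f=win(110,200,200,310)
q=p[(f[:,2]>f[:,0]+50)&(p[:,2]>.19)]
L=cv2.fitLine(q[:,:2].astype(np.float32),cv2.DIST_HUBER,0,.001,.001).ravel(); 
if L[1]>0: L[:2]*=-1
print("blue",len(q),L,np.degrees(np.arctan2(L[1],L[0])))
t=(q[:,:2]-L[2:])@L[:2]; A=np.polyfit(t,q[:,2],1); print("slope",np.arctan(A[0]),t.min(),t.max())
p,f=win(160,195,265,305); q=p[(p[:,2]>.225)&(f.min(1)>120)]
r=cv2.minAreaRect((q[:,:2]*1000).astype(np.float32)); print("saddle",len(q),r)
n=np.array([-L[1],L[0]]); print("lat",np.percentile((q[:,:2]-L[2:])@n,[2,50,98])*1000)
s=(q[:,:2]-L[2:])@L[:2]
for a in np.arange(s.min(),s.max(),.003):
    m=(s>=a)&(s<a+.003); print(round(a*1000,1),m.sum(),q[m,2].mean().round(4) if m.any() else '')
print("end pt",L[2:]+L[:2]*s.max(), "saddle pt",L[2:]+L[:2]*(np.percentile(s,99)-.020))
p,f=win(135,185,218,272); q=p[(p[:,2]>.004)&(p[:,2]<.04)&(np.ptp(f,axis=1)<40)]
print("foot",cv2.minEnclosingCircle((q[:,:2]*1000).astype(np.float32)),np.median(q[:,2]))
E
```

```text
blue 393 [-0.5617764 -0.8272891  0.5264804 -0.1520011] -124.178734
slope 0.25011561420939177 -0.06877446880729358 0.06371800983430992
saddle 207 ((478.972900390625, -223.21568298339844), (36.2575569152832, 23.728519439697266), 56.15287780761719)
lat [-11.00073812   0.19041515  11.7696723 ]
67.4 15 0.2446
70.4 19 0.2437
73.4 20 0.2423
76.4 19 0.24
79.4 15 0.239
82.4 14 0.2387
85.4 12 0.2428
88.4 12 0.2479
91.4 19 0.2495
94.4 26 0.2434
97.4 14 0.241
100.4 19 0.2398
103.4 3 0.236
end pt [ 0.46818594 -0.23784726] saddle pt [ 0.47961204 -0.22102085]
foot ((569.5418090820312, -88.35700225830078), 52.600738525390625) 0.012773594601162896
```

```bash
python3 -m handwheel '{"deltas": [[1,0.39,-0.05,0,0],[1,0.75,-0.08,0,0],[1,0.8,-0.1,0,0],[1,0.8,-0.1,0,0],[1,0.8,-0.1,0,0],[1,0.8,-0.1,0,0],[1,0.8,-0.1,0,0],[1,0.5,-0.06,0,0],[1,0.25,0,0,0],[1,0,0,0,-0.7],[1,0,0,0,-0.9],[1,0,0,0,-0.9],[1,0,0,0,-0.7],[1,0,0,0,-0.24],[1,0,0,0,0],[1,0,0,0,0]]}' 60
cat >> h.py <<'E'
def tgt(p,yaw_y):
    "deltas (units) to bring the TCP to p with tool y at world angle yaw_y deg"
    s=status.get_state(); q=s["orientation"]; M=R.from_quat(q[[1,2,3,0]]).as_matrix()
    a=np.degrees(np.arctan2(M[1,1],M[0,1])); dd=(yaw_y-a+90)%180-90
    print("t",s["clock"],"tcp",s["tcp_pos"].round(4),"yaw_y",a.round(2),"tilt",M[:,2].round(4),"F",s["wrist_force"].round(2),"T",s["ft_torque"].round(3),"gap",round(s["finger_gap"],4),"grip",s["grip_force"])
    print("units tool xyz",((np.array(p)-s["tcp_pos"])@M/.04).round(3),"roll",round(-dd/10,3),"q6",s["joint_pos"][5].round(2))
E
python3 -c "
from h import *
tgt([.4563,-.3828,.209],-28.9)
d=cam('wrist');cv2.imwrite('pics/w1.png',d['frame'][...,::-1])
P=cloud(d);ok=d['depth']>0
for lo,hi in((.165,.18),(.108,.122),(.03,.045)):
    q=P[ok&(P[...,2]>lo)&(P[...,2]<hi)&(abs(P[...,0]-.456)<.07)&(abs(P[...,1]+.383)<.07)]
    if len(q)>9: print(lo,len(q),q.mean(0),cv2.minAreaRect((q[:,:2]*1000).astype(np.float32)))
"
```

```text
clock: 2.1
tcp_pos: [0.4561, -0.3836, 0.3039]
orientation: [0.0, 0.862, 0.508, -0.0]
wrist_force: [0.7, 0.2, 0.9]
finger_gap: 0.0854
grip_force: 0.0
t 2.1 tcp [ 0.4561 -0.3836  0.3039] yaw_y -28.99 tilt [-1.e-04 -1.e-04 -1.e+00] F [0.67 0.19 0.87] T [ 0.009 -0.007  0.035] gap 0.0854 grip 0.0
units tool xyz [ 0.019 -0.006  2.373] roll -0.009 q6 1.24
0.165 762 [ 0.45623237 -0.37983409  0.1724086 ] ((455.68212890625, -380.59088134765625), (17.10633087158203, 23.40611457824707), 61.289268493652344)
0.108 475 [ 0.45588575 -0.38103168  0.11615674] ((455.7774658203125, -381.46014404296875), (6.279908180236816, 88.67815399169922), 60.98918151855469)
0.03 727 [ 0.45902199 -0.37523106  0.03523552] ((455.71075439453125, -381.92816162109375), (57.929744720458984, 87.97439575195312), 61.32191848754883)
```

The wrist depth puts the grip within 2 mm of the top-view fix. I'll descend and grip.

```bash
python3 -m handwheel '{"deltas": [[1,0.03,0,0.3,0],[1,0,0,0.5,0],[1,0,0,0.5,0],[1,0,0,0.5,0],[1,0,0,0.35,0],[1,0,0,0.17,0],[1,0,0,0.05,0],[1,0,0,0,0],[-1,0,0,0,0],[-1,0,0,0,0],[-1,0,0,0,0],[-1,0,0,0,0],[-1,0,0,0,0],[-1,0,0,0,0],[-1,0,0,0,0]]}' 60
python3 -c "
from h import *
tgt([.4563,-.3828,.209],-28.9)"
```

```text
clock: 4.03
tcp_pos: [0.4567, -0.3821, 0.2092]
orientation: [-0.0, 0.861, 0.508, -0.0]
wrist_force: [-2.3, 2.0, 4.2]
finger_gap: 0.0233
grip_force: 59.8
t 4.025 tcp [ 0.4567 -0.3821  0.2092] yaw_y -28.92 tilt [-5.e-04  1.e-04 -1.e+00] F [-2.29  1.99  4.21] T [0.282 0.708 0.029] gap 0.0233 grip 59.841501116752625
units tool xyz [-0.02   0.     0.005] roll -0.002 q6 1.24
```

```bash
python3 -m handwheel '{"deltas": [[-1,0,0,-0.1,0],[-1,0,0,-0.2,0],[-1,0,0,-0.35,0],[-1,0,0,-0.45,0],[-1,0,0,-0.5,0],[-1,0,0,-0.5,0],[-1,0,0,-0.5,0],[-1,0,0,-0.5,0],[-1,0,0,-0.4,0],[-1,0,0,-0.2,0],[-1,0,0,-0.1,0.25],[-1,0,0,0,0.27],[-1,0,0,0,0],[-1,0,0,0,0],[-1,0,0,0,0]]}' 60
python3 -c "
from h import *
tgt([.4372,-.2835,.361],-34.2)
for i in range(5):
  d=cam('wrist'); s=status.get_state(); print(s['wrist_force'].round(2))
P=cloud(d);ok=d['depth']>0
c=s['tcp_pos']
for o in(0.036,.094,.172):
    q=P[ok&(abs(P[...,2]-c[2]+o)<.008)&(abs(P[...,0]-c[0])<.07)&(abs(P[...,1]-c[1])<.07)]
    if len(q)>9: print(o,len(q),q.mean(0),cv2.minAreaRect((q[:,:2]*1000).astype(np.float32)))
cv2.imwrite('pics/w2.png',d['frame'][...,::-1])
"
```

```text
clock: 5.9
tcp_pos: [0.4569, -0.3822, 0.361]
orientation: [-0.0, 0.883, 0.469, -0.0]
wrist_force: [0.2, -0.1, -6.1]
finger_gap: 0.0234
grip_force: 59.2
t 5.9 tcp [ 0.4569 -0.3822  0.361 ] yaw_y -34.09 tilt [-2.e-04  1.e-04 -1.e+00] F [ 0.24 -0.11 -6.07] T [ 0.018  0.009 -0.017] gap 0.0234 grip 59.1956502199173
units tool xyz [ 1.768 -1.791  0.   ] roll 0.011 q6 1.33
[ 0.15 -0.15 -4.87]
[ 0.46  0.26 -5.02]
[ 1.    0.17 -5.07]
[ 0.54 -0.1  -4.41]
[ 0.32  0.95 -4.66]
0.036 3903 [ 0.45969704 -0.37839419  0.32515141] ((457.6799621582031, -380.274658203125), (25.442279815673828, 80.04251098632812), 55.88862609863281)
0.094 1089 [ 0.45766291 -0.3806439   0.26810573] ((457.7957763671875, -381.0719299316406), (8.178389549255371, 88.5961685180664), 55.407020568847656)
0.172 2342 [ 0.4562225  -0.37944807  0.1860615 ] ((456.6010437011719, -382.140625), (58.696556091308594, 88.04904174804688), 55.92915344238281)
```

View pics/w2.png

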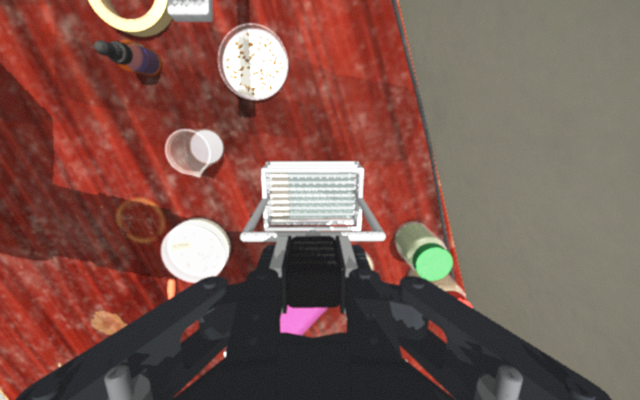

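The wrist view shows the rack hanging straight, with its rod from (245,237) to (382,237) and the saddle at the top edge near (190,8). It weighs about 5 N. I'll move it out in front of the arm.

```bash
python3 -m handwheel '{"deltas": [[-1,0.1,-0.1,0,0],[-1,0.2,-0.2,0,0],[-1,0.3,-0.3,0,0],[-1,0.35,-0.35,0,0],[-1,0.35,-0.35,0,0],[-1,0.25,-0.27,0,0],[-1,0.15,-0.15,0,0.01],[-1,0.07,-0.07,0,0],[-1,0,0,0,0],[-1,0,0,0,0],[-1,0,0,0,0]]}'
python3 -c "
from h import *
tgt([.4372,-.2835,.361],-34.2)
d=cam('wrist');P=cloud(d);ok=d['depth']>0;F=d['frame'].astype(int)
cv2.imwrite('pics/w3.png',d['frame'][...,::-1])
s=status.get_state();c=s['tcp_pos'];q=s['orientation'];M=R.from_quat(q[[1,2,3,0]]).as_matrix()
# tool-frame coordinates, mm
X=(P-c)@M*1000; Z=P[...,2]*1000
m=ok&(abs(X[...,1])<60)&(X[...,0]>-60)&(X[...,0]<60)&(abs(X[...,2]-94)<8); r=X[m]
print('rod',len(r),np.median(r[:,0]),np.percentile(r[:,1],[1,99]),cv2.minAreaRect(r[:,:2].astype(np.float32)))
m=ok&(Z>225)&(X[...,0]>35)&(X[...,0]<110)&(abs(X[...,1])<40)&(F.min(-1)>90); r=X[m]; z=Z[m]
print('saddle',m.sum(),r.min(0),r.max(0),cv2.minAreaRect(r[:,:2].astype(np.float32)))
for a in range(50,110,3):
  k=(r[:,0]>=a)&(r[:,0]<a+3)
  if k.sum()>3: print(a,k.sum(),z[k].mean().round(1),np.percentile(r[k,1],[2,98]).round(1))
b=ok&(F[...,2]>F[...,0]+50)&(Z>190)&(abs(X[...,1])<60); r=X[b]; 
if len(r)>20: print('blue',len(r),cv2.fitLine(r[:,:2].astype(np.float32),cv2.DIST_HUBER,0,.01,.01).ravel())
"
```

```text
clock: 7.52
tcp_pos: [0.4374, -0.2839, 0.3609]
orientation: [-0.0, 0.884, 0.468, -0.0]
wrist_force: [-0.2, -0.8, -4.1]
finger_gap: 0.0232
grip_force: 59.3
t 7.525 tcp [ 0.4374 -0.2839  0.3609] yaw_y -34.24 tilt [-2.e-04  0.e+00 -1.e+00] F [-0.2  -0.83 -4.07] T [ 0.024 -0.038  0.015] gap 0.0232 grip 59.25759494304657
units tool xyz [ 0.006 -0.011 -0.002] roll -0.004 q6 1.44
rod 1089 2.1740965385657063 [-43.36954578  43.53267221] ((1.3147273063659668, -0.14253997802734375), (8.284902572631836, 89.61466217041016), 0.9773944020271301)
saddle 2708 [ 56.19472193 -13.3784269  107.17181478] [109.93762626  10.67564386 134.23490115] ((83.06529998779297, -1.350813865661621), (53.744197845458984, 24.051130294799805), 0.029259292408823967)
56 136 238.7 [-11.9   9.5]
59 183 240.8 [-12.9  10.5]
62 150 245.2 [-12.8   9.9]
65 196 251.3 [-12.6   9.8]
68 195 249.2 [-12.6  10.3]
71 188 244.2 [-12.9  10. ]
74 185 238.8 [-12.6  10.2]
77 187 238.1 [-12.6  10.2]
80 203 240.0 [-13.   10.1]
83 216 241.8 [-12.8  10.1]
86 200 243.6 [-12.7  10.4]
89 235 245.2 [-12.8  10.3]
92 78 243.4 [-12.6   9.8]
95 22 228.3 [-7.5  5.4]
98 53 233.4 [-6.2  4.5]
101 89 232.8 [-6.8  3.9]
104 95 232.0 [-7.5  3.9]
107 97 231.2 [-7.5  4.5]
blue 1850 [ 9.99952853e-01 -9.70930886e-03  1.18616875e+02 -1.38219798e+00]
```

View pics/w3.png

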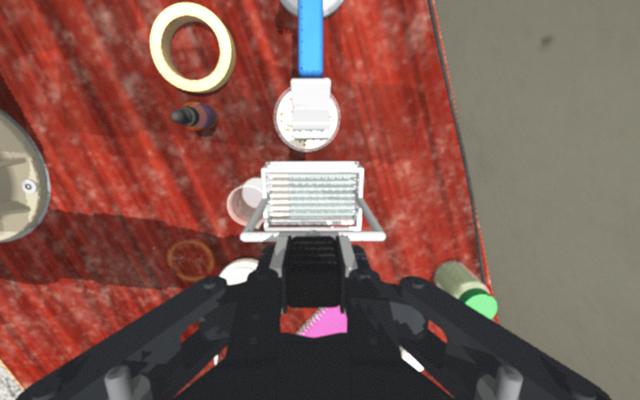

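The view shows the saddle at (311,100) ahead of the rod at row 237, about 74 mm inward and 1.3 mm to one side. I'll move in over the V.

```bash
python3 -m handwheel '{"deltas": [[-1,0.1,-0.033,0,0],[-1,0.2,0,0,0],[-1,0.25,0,0,0],[-1,0.3,0,0,0],[-1,0.3,0,0,0],[-1,0.3,0,0,0],[-1,0.2,0,0,0],[-1,0.15,0,0,0],[-1,0.05,0,0,0],[-1,0,0,0,0],[-1,0,0,0,0],[-1,0,0,0,0]]}'
cat > m.py <<'E'
from h import *
import sys
def meas(n=6):
    Fs=[];ts=[]
    for i in range(n):
        d=cam('wrist'); s=status.get_state(); Fs.append(s['wrist_force']);ts.append(s['ft_torque'])
    q=s['orientation'];M=R.from_quat(q[[1,2,3,0]]).as_matrix();c=s['tcp_pos']
    Fs=np.array(Fs)@M
    print('t',s['clock'],'tcp',c.round(4),'F tool xyz',Fs.mean(0).round(2),'+-',(Fs.std(0)/n**.5).round(2),'T',(np.array(ts)@M).mean(0).round(3),'gap',round(s['finger_gap'],4),'grip',round(s['grip_force'],1))
    P=cloud(d);ok=d['depth']>0;F=d['frame'].astype(int);X=(P-c)@M*1000;Z=P[...,2]*1000
    m=ok&(abs(X[...,1])<60)&(abs(X[...,0])<12)&(abs(X[...,2]-93)<6); r=X[m]
    k=(abs(r[:,1])>15)&(abs(r[:,1])<40); L=cv2.fitLine(r[k][:,:2].astype(np.float32),cv2.DIST_HUBER,0,.01,.01).ravel()
    print('rod',k.sum(),'x',np.median(r[k][:,0]).round(1),'z',np.percentile(r[k][:,2],5).round(1),'y ends',np.percentile(r[:,1],[1,99]).round(1),'dir deg',np.degrees(np.arctan(-L[0]/L[1])).round(2))
    b=ok&(F[...,2]>F[...,0]+50)&(Z>130)&(abs(X[...,1])<40); r=X[b]
    if len(r)>50:
        L=cv2.fitLine(r[:,:2].astype(np.float32),cv2.DIST_HUBER,0,.01,.01).ravel(); a=np.polyfit(r[:,0],Z[b],1)
        print('blue',len(r),'y at x=0',(L[3]-L[2]*L[1]/L[0]).round(2),'dir deg',np.degrees(np.arctan(L[1]/L[0])).round(2),'theta',(.25+np.arctan(a[0])).round(3))
    return d,X,Z
if __name__=="__main__":
    d,X,Z=meas(int(sys.argv[1]) if len(sys.argv)>1 else 6)
    if len(sys.argv)>2: cv2.imwrite(f'pics/{sys.argv[2]}.png',d['frame'][...,::-1])
E
python3 m.py 12 w4
```

```text
clock: 9.07
tcp_pos: [0.4778, -0.2218, 0.3611]
orientation: [0.0, 0.884, 0.468, -0.0]
wrist_force: [0.9, 0.7, -5.8]
finger_gap: 0.0234
grip_force: 59.2
t 9.675 tcp [ 0.4779 -0.2215  0.3611] F tool xyz [-0.23 -0.01  5.1 ] +- [0.14 0.1  0.15] T [-0.008 -0.001  0.019] gap 0.0233 grip 59.2
rod 681 x 1.7 z 91.1 y ends [-43.4  43.3] dir deg -0.0
blue 4089 y at x=0 0.06 dir deg -0.02 theta 0.009
```

View pics/w4.png

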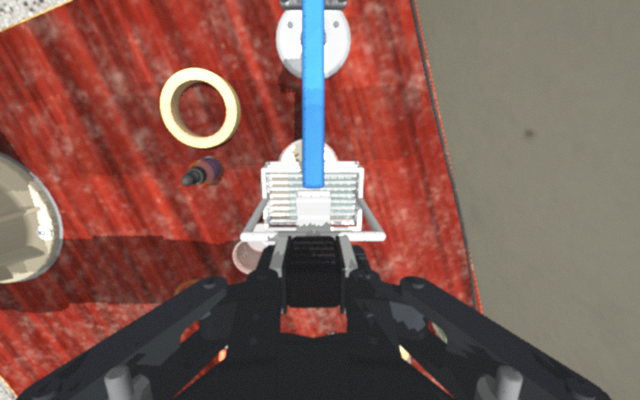

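The rod is now directly above the V: arm line offset 0.06 mm, angles within 0.02°, rack weight about 5.1 N. I'll lower to first contact.

```bash
python3 -m handwheel '{"deltas": [[-1,0,0,0.1,0],[-1,0,0,0.15,0],[-1,0,0,0.15,0],[-1,0,0,0.1,0],[-1,0,0,0.1,0],[-1,0,0,0.05,0],[-1,-0.01,0,0.05,0],[-1,-0.01,0,0.05,0],[-1,-0.01,0,0.05,0],[-1,0,0,0,0],[-1,0,0,0,0],[-1,0,0,0,0]]}'
python3 m.py 10
```

```text
clock: 11.18
tcp_pos: [0.4773, -0.2225, 0.3292]
orientation: [0.0, 0.884, 0.468, 0.0]
wrist_force: [0.7, 1.2, -4.1]
finger_gap: 0.0234
grip_force: 59.4
t 11.675 tcp [ 0.4772 -0.2226  0.3291] F tool xyz [1.47 0.15 4.01] +- [0.13 0.1  0.21] T [-0.027  0.306 -0.011] gap 0.0231 grip 59.4
rod 676 x 1.8 z 91.2 y ends [-43.3  43.2] dir deg -0.12
blue 4971 y at x=0 -0.04 dir deg 0.01 theta 0.058
```

The side force of +1.5 N inward means the rod rides on the outer flank, so I'll shift it inward.

```bash
python3 -m handwheel '{"deltas": [[-1,0.02,0,0,0],[-1,0.02,0,0,0],[-1,0.02,0,0,0],[-1,0,0,0,0],[-1,0,0,0,0],[-1,0,0,0,0]]}'
python3 m.py 10
```

```text
clock: 12.42
tcp_pos: [0.4786, -0.2204, 0.3291]
orientation: [-0.0, 0.884, 0.468, 0.0]
wrist_force: [1.0, 1.3, -4.3]
finger_gap: 0.0235
grip_force: 59.4
t 12.925 tcp [ 0.4786 -0.2205  0.3291] F tool xyz [ 2.09 -0.41  4.  ] +- [0.12 0.09 0.1 ] T [ 0.003  0.455 -0.02 ] gap 0.0237 grip 59.4
rod 668 x 1.8 z 91.2 y ends [-43.3  43.2] dir deg -0.0
blue 5061 y at x=0 -0.03 dir deg 0.03 theta 0.041
```

```bash
python3 -m handwheel '{"deltas": [[-1,0.02,0,0,0],[-1,0.02,0,0,0],[-1,0,0,0,0],[-1,0,0,0,0],[-1,0,0,0,0]]}'
python3 m.py 8
```

```text
clock: 13.55
tcp_pos: [0.4793, -0.2197, 0.3292]
orientation: [0.0, 0.884, 0.468, -0.0]
wrist_force: [-2.2, -4.9, -2.9]
finger_gap: 0.0231
grip_force: 59.6
t 13.95 tcp [ 0.4794 -0.2196  0.3292] F tool xyz [-5.57 -0.01  2.32] +- [0.12 0.19 0.17] T [ 0.028 -1.231  0.033] gap 0.0233 grip 59.6
rod 682 x 1.8 z 91.2 y ends [-43.1  43. ] dir deg 0.27
blue 5145 y at x=0 0.01 dir deg -0.03 theta 0.043
```

The rod is seated: the side force swung from +2 to -5.6 N over 1.1 mm. I'll back off to the neutral point and start following the arc.

```bash
python3 -m handwheel '{"deltas": [[-1,-0.015,0,0,0],[-1,-0.014,0,0,0],[-1,-0.009,0,0.05,0],[-1,-0.009,0,0.05,0],[-1,-0.009,0,0.05,0],[-1,-0.009,0,0.05,0],[-1,-0.009,0,0.05,0],[-1,0,0,0,0],[-1,0,0,0,0],[-1,0,0,0,0]]}'
python3 m.py 8
```

```text
clock: 15.2
tcp_pos: [0.4778, -0.2216, 0.3191]
orientation: [-0.0, 0.884, 0.468, -0.0]
wrist_force: [-0.3, -0.1, -2.1]
finger_gap: 0.0233
grip_force: 59.5
t 15.6 tcp [ 0.4777 -0.2216  0.3191] F tool xyz [-0.6  -0.39  3.05] +- [0.22 0.2  0.16] T [ 0.068 -0.07   0.016] gap 0.0231 grip 59.5
rod 686 x 1.7 z 91.3 y ends [-43.2  43.2] dir deg 0.16
blue 5250 y at x=0 -0.01 dir deg 0.01 theta 0.103
```

```bash
python3 -m handwheel '{"deltas": [[-1,-0.007,0,0.05,0],[-1,-0.007,0,0.05,0],[-1,-0.006,0,0.05,0],[-1,-0.006,0,0.05,0],[-1,-0.006,0,0.05,0],[-1,-0.004,0,0.05,0],[-1,-0.003,0,0.05,0],[-1,-0.003,0,0.05,0],[-1,-0.003,0,0.05,0],[-1,-0.002,0,0.05,0],[-1,0,0,0,0],[-1,0,0,0,0],[-1,0,0,0,0]]}'
python3 m.py 8
```

```text
clock: 17.23
tcp_pos: [0.4768, -0.2233, 0.2992]
orientation: [0.0, 0.884, 0.468, 0.0]
wrist_force: [-1.1, -1.3, -1.8]
finger_gap: 0.0237
grip_force: 59.7
t 17.625 tcp [ 0.4768 -0.2233  0.2991] F tool xyz [-1.24  0.41  1.05] +- [0.25 0.19 0.16] T [-0.074 -0.269  0.017] gap 0.0232 grip 59.7
rod 684 x 1.7 z 91.1 y ends [-43.2  43.2] dir deg 0.15
blue 5537 y at x=0 -0.06 dir deg 0.0 theta 0.218
```

```bash
python3 -m handwheel '{"deltas": [[-1,-0.003,0,0.04,0],[-1,-0.002,0,0.05,0],[-1,-0.001,0,0.05,0],[-1,0,0,0.04,0],[-1,0,0,0.03,0],[-1,0,0,0.02,0],[-1,0,0,0,0],[-1,0,0,0,0],[-1,0,0,0,0]]}'
python3 m.py 16
```

```text
clock: 18.75
tcp_pos: [0.4766, -0.2234, 0.29]
orientation: [0.0, 0.884, 0.468, 0.0]
wrist_force: [0.4, 0.2, -0.7]
finger_gap: 0.0234
grip_force: 59.8
t 19.55 tcp [ 0.4766 -0.2234  0.2899] F tool xyz [0.63 0.72 0.74] +- [0.1  0.14 0.19] T [-0.136  0.164 -0.007] gap 0.0234 grip 59.8
rod 687 x 1.7 z 91.1 y ends [-43.3  43.1] dir deg 0.02
blue 5695 y at x=0 0.06 dir deg -0.04 theta 0.272
```

```bash
python3 -m handwheel '{"deltas": [[-1,0.002,0.002,0.03,0],[-1,0.002,0.002,0.04,0],[-1,0.002,0.002,0.04,0],[-1,0.002,0,0.03,0],[-1,0.002,0,0.02,0],[-1,0.001,0,0.01,0],[-1,0,0,0,0],[-1,0,0,0,0],[-1,0,0,0,0],[-1,0,0,0,0]]}'
python3 m.py 30
```

```text
clock: 20.8
tcp_pos: [0.4769, -0.2232, 0.2831]
orientation: [-0.0, 0.884, 0.468, -0.0]
wrist_force: [-0.9, 1.8, -0.2]
finger_gap: 0.0233
grip_force: 59.9
t 22.3 tcp [ 0.477  -0.2232  0.2831] F tool xyz [-0.1  -1.64  0.29] +- [0.12 0.1  0.08] T [ 0.414 -0.04  -0.003] gap 0.0236 grip 59.9
rod 687 x 1.8 z 91.1 y ends [-43.2  43.2] dir deg 0.07
blue 5799 y at x=0 0.07 dir deg -0.16 theta 0.313
```

```bash
python3 -m handwheel '{"deltas": [[-1,0.001,-0.002,0.02,0],[-1,0.001,-0.002,0.02,0],[-1,0.001,0,0.02,0],[-1,0,0,0.01,0],[-1,0,0,0,0],[-1,0,0,0,0],[-1,0,0,0,0]]}'
python3 m.py 30
```

```text
clock: 23.18
tcp_pos: [0.4771, -0.223, 0.2804]
orientation: [0.0, 0.884, 0.468, 0.0]
wrist_force: [-1.0, 0.4, 0.2]
finger_gap: 0.0234
grip_force: 59.9
t 24.675 tcp [ 0.4771 -0.223   0.2803] F tool xyz [ 0.3  -1.1  -0.11] +- [0.07 0.09 0.1 ] T [ 0.265  0.056 -0.002] gap 0.0233 grip 59.9
rod 685 x 1.7 z 91.2 y ends [-43.3  43.1] dir deg 0.02
blue 5842 y at x=0 0.05 dir deg -0.15 theta 0.329
```

```bash
python3 -m handwheel '{"deltas": [[-1,0.002,-0.004,-0.005,0],[-1,0,0,0,0],[-1,0,0,0,0],[-1,0,0,0,0]]}' 20
python3 m.py 24
```

```text
clock: 25.18
tcp_pos: [0.477, -0.223, 0.2806]
orientation: [0.0, 0.884, 0.468, 0.0]
wrist_force: [0.4, -0.5, -0.3]
finger_gap: 0.0234
grip_force: 59.9
t 26.375 tcp [ 0.477  -0.2229  0.2805] F tool xyz [-0.46  0.86 -0.16] +- [0.11 0.14 0.09] T [-0.186 -0.09   0.001] gap 0.0233 grip 59.9
rod 684 x 1.7 z 91.2 y ends [-43.3  43.1] dir deg -0.04
blue 5868 y at x=0 -0.02 dir deg -0.02 theta 0.327
```

```bash
python3 -m handwheel '{"deltas": [[-1,-0.001,0.002,-0.005,0],[-1,0,0,0,0],[-1,0,0,0,0]]}' 20
python3 m.py 20
```

```text
clock: 26.75
tcp_pos: [0.477, -0.2229, 0.2807]
orientation: [0.0, 0.884, 0.468, 0.0]
wrist_force: [1.2, -1.5, -0.1]
finger_gap: 0.0232
grip_force: 59.9
t 27.75 tcp [ 0.477  -0.223   0.2807] F tool xyz [-0.67  1.32 -0.05] +- [0.12 0.1  0.1 ] T [-0.375 -0.156 -0.008] gap 0.0233 grip 59.9
rod 687 x 1.8 z 91.2 y ends [-43.2  43.2] dir deg -0.04
blue 5861 y at x=0 -0.01 dir deg -0.02 theta 0.326
```

```bash
python3 -m handwheel '{"deltas": [[-1,-0.002,0.003,0,0],[-1,0,0,0,0],[-1,0,0,0,0]]}' 20
python3 m.py 16
```

```text
clock: 28.12
tcp_pos: [0.477, -0.223, 0.2807]
orientation: [0.0, 0.884, 0.468, 0.0]
wrist_force: [0.9, -0.9, 0.4]
finger_gap: 0.0234
grip_force: 59.9Traceback (most recent call last):
  File "m.py", line 20, in <module>
    d,X,Z=meas(int(sys.argv[1]) if len(sys.argv)>1 else 6)
          ~~~~^^^^^^^^^^^^^^^^^^^^^^^^^^^^^^^^^^^^^^^^^^^^
  File "m.py", line 6, in meas
    d=cam('wrist'); s=status.get_state(); Fs.append(s['wrist_force']);ts.append(s['ft_torque'])
  File "h.py", line 5, in cam
    d=optics.read_camera(n); return d
ValueError: 200 camera calls are used up
```

The camera calls are used up, so from here I go by the force readings over still rows.

```bash
cat > f.py <<'E'
from h import *
s=status.get_state();q=s['orientation'];M=R.from_quat(q[[1,2,3,0]]).as_matrix()
print(round(s['clock'],2),'F',(s['wrist_force']@M).round(2),'T',(s['ft_torque']@M).round(3),s['tcp_pos'].round(5))
E
for i in 1 2 3 4 5 6; do python3 -m handwheel '{"deltas": [[-1,0,0,0,0]]}' >/dev/null; python3 f.py; done
```

```text
29.0 F [-0.08  0.29  0.67] T [-0.236  0.055  0.014] [ 0.47697 -0.22303  0.28068]
29.12 F [-0.21  0.57  0.19] T [-0.222  0.102 -0.01 ] [ 0.47697 -0.22299  0.28068]
29.25 F [ 0.75  0.99 -0.14] T [-0.18  0.1  -0.02] [ 0.47698 -0.22301  0.2807 ]
29.38 F [0.31 0.58 0.13] T [-0.217  0.051 -0.009] [ 0.47698 -0.22301  0.28069]
29.5 F [-0.1   0.99  0.43] T [-0.196  0.098 -0.002] [ 0.47699 -0.22304  0.28069]
29.62 F [ 0.66  0.52 -0.11] T [-0.189  0.063 -0.048] [ 0.47697 -0.22302  0.28071]
```

```bash
python3 -m handwheel '{"deltas": [[-1,0.0006,0.0035,0.003,0],[-1,0,0,0,0],[-1,0,0,0,0]]}' >/dev/null; python3 f.py; for i in 1 2 3 4 5 6; do python3 -m handwheel '{"deltas": [[-1,0,0,0,0]]}' >/dev/null; python3 f.py; done
```

```text
30.0 F [ 1.61  0.04 -0.56] T [-0.008  0.104 -0.012] [ 0.47703 -0.22302  0.28051]
30.12 F [ 0.67 -0.96 -0.3 ] T [ 0.011  0.145 -0.043] [ 0.47703 -0.22304  0.28053]
30.25 F [0.84 0.04 0.14] T [-0.     0.087  0.034] [ 0.47705 -0.22307  0.28051]
30.38 F [ 0.99 -0.98 -0.36] T [0.091 0.107 0.058] [ 0.47704 -0.22305  0.28054]
30.5 F [-0.68 -1.95 -0.09] T [0.135 0.127 0.022] [ 0.47705 -0.22305  0.28054]
30.62 F [ 0.26 -0.14 -1.29] T [0.092 0.133 0.012] [ 0.47703 -0.22305  0.28053]
30.75 F [ 1.02 -0.27  0.37] T [0.146 0.196 0.025] [ 0.47706 -0.22305  0.28053]
```

```bash
python3 -m handwheel '{"deltas": [[-1,0.0014,-0.0012,0,0],[-1,0,0,0,0],[-1,0,0,0,0]]}' >/dev/null; python3 f.py; for i in 1 2 3 4 5 6 7 8; do python3 -m handwheel '{"deltas": [[-1,0,0,0,0]]}' >/dev/null; python3 f.py; done
```

```text
31.12 F [ 0.64 -0.99 -0.36] T [0.113 0.086 0.053] [ 0.47704 -0.22305  0.28055]
31.25 F [ 0.19 -1.51  0.48] T [0.18  0.023 0.019] [ 0.47704 -0.22302  0.28056]
31.38 F [ 0.82 -0.48 -0.75] T [ 0.18   0.049 -0.058] [ 0.47708 -0.22304  0.28058]
31.5 F [-0.54  0.31 -0.01] T [ 0.207  0.034 -0.042] [ 0.47707 -0.22304  0.28055]
31.62 F [ 0.63 -1.43 -0.46] T [ 0.225  0.016 -0.013] [ 0.47706 -0.22303  0.28057]
31.75 F [-0.05 -0.58 -0.28] T [ 0.23   0.012 -0.003] [ 0.47707 -0.22305  0.28058]
31.88 F [ 0.3  -1.87  0.1 ] T [ 0.22  -0.028  0.078] [ 0.47707 -0.22305  0.28057]
32.0 F [-0.11 -0.43 -0.74] T [0.247 0.007 0.009] [ 0.47707 -0.22304  0.28054]
32.12 F [ 1.07 -0.43 -1.2 ] T [ 0.273 -0.053 -0.007] [ 0.47709 -0.22305  0.28058]
```

```bash
python3 -m handwheel '{"deltas": [[-1,-0.001,-0.0015,-0.015,0],[-1,-0.001,-0.001,-0.01,0],[-1,0,0,0,0],[-1,0,0,0,0]]}' >/dev/null; python3 f.py; for i in 1 2 3 4 5 6 7 8; do python3 -m handwheel '{"deltas": [[-1,0,0,0,0]]}' >/dev/null; python3 f.py; done
```

```text
32.62 F [ 0.14 -1.1  -0.96] T [0.202 0.001 0.031] [ 0.47699 -0.22308  0.28161]
32.75 F [ 0.21 -1.33 -0.41] T [ 0.259 -0.065  0.059] [ 0.477   -0.2231   0.28156]
32.88 F [ 0.07 -0.62 -0.79] T [ 0.176 -0.042  0.003] [ 0.47699 -0.22311  0.28159]
33.0 F [-0.15 -0.94  0.46] T [ 0.222 -0.002  0.022] [ 0.47701 -0.22309  0.28159]
33.12 F [ 0.03 -1.37 -0.39] T [ 0.146 -0.075 -0.013] [ 0.47702 -0.22311  0.28159]
33.25 F [-1.72 -0.56  0.04] T [ 0.177 -0.07  -0.033] [ 0.47701 -0.22309  0.2816 ]
33.38 F [-0.55 -0.21 -0.1 ] T [ 0.131 -0.122  0.029] [ 0.47698 -0.2231   0.28159]
33.5 F [ 0.25 -0.78  0.62] T [ 0.127 -0.036  0.019] [ 0.47699 -0.22307  0.28159]
33.62 F [-0.35 -1.15 -0.37] T [ 0.128 -0.083  0.016] [ 0.47699 -0.22309  0.28159]
```

```bash
python3 -m handwheel '{"deltas": [[-1,-0.0006,-0.0008,-0.005,0],[-1,0,0,0,0],[-1,0,0,0,0],[-1,0,0,0,0]]}' >/dev/null; python3 f.py; for i in 1 2 3 4; do python3 -m handwheel '{"deltas": [[-1,0,0,0,0]]}' >/dev/null; python3 f.py; done
```

```text
34.12 F [-0.29 -0.56  0.88] T [ 0.108 -0.119 -0.056] [ 0.47698 -0.2231   0.28181]
34.25 F [ 0.26 -0.1   0.29] T [ 0.167 -0.13   0.068] [ 0.477   -0.22309  0.28182]
34.38 F [-0.58 -0.41 -0.43] T [ 0.115 -0.099  0.045] [ 0.47698 -0.2231   0.28179]
34.5 F [-0.04  0.19  0.55] T [ 0.063 -0.109 -0.001] [ 0.47698 -0.2231   0.28182]
34.62 F [-0.14 -0.05 -0.  ] T [ 0.124 -0.1   -0.021] [ 0.47696 -0.2231   0.28178]
```

All components are near zero (|F| about 0.3 N), so I release.

```bash
python3 -m handwheel '{"deltas": [[-0.3,0,0,0,0],[-0.1,0,0,0,0],[0.2,0,0,0,0],[0.5,0,0,0,0],[0.6,0,0,0,0],[0.6,0,0,0,0],[0.6,0,0,0,0]]}'; python3 f.py;  for i in 1 2 3 4 5; do python3 -m handwheel '{"deltas": [[0.6,0,0,0,0]]}' >/dev/null; python3 f.py; done
```

```text
clock: 35.5
tcp_pos: [0.477, -0.2231, 0.2818]
orientation: [0.0, 0.884, 0.468, -0.0]
wrist_force: [-0.3, 0.3, -0.1]
finger_gap: 0.068
grip_force: 0.0
35.5 F [ 0.06 -0.42  0.14] T [-0.064  0.001  0.032] [ 0.47696 -0.22307  0.2818 ]
35.62 F [ 0.29 -0.33  0.5 ] T [ 0.003 -0.021 -0.026] [ 0.47695 -0.22305  0.28178]
35.75 F [-0.18 -0.05  0.86] T [ 0.014 -0.052  0.035] [ 0.47696 -0.22305  0.2818 ]
35.88 F [-0.55 -0.07 -0.23] T [-0.002 -0.017 -0.046] [ 0.47695 -0.22305  0.28178]
36.0 F [-0.22 -0.14 -0.55] T [ 0.006 -0.007  0.026] [ 0.47695 -0.22304  0.28178]
36.12 F [-0.41  0.06 -0.19] T [0.01  0.011 0.033] [ 0.47695 -0.22308  0.28179]
```

```bash
python3 -m handwheel '{"deltas": [[0.7,0,0,-0.05,0],[0.7,0,0,-0.15,0],[0.7,0,0,-0.25,0],[0.7,0,0,-0.35,0],[0.7,0,0,-0.4,0],[0.7,0,0,-0.4,0],[0.7,0,0,-0.4,0],[0.7,0,0,-0.4,0],[0.7,0,0,-0.3,0],[0.7,0,0,-0.15,0],[0.7,0,0,0,0],[0.7,0,0,0,0],[0.7,0,0,0,0],[0.7,0,0,0,0],[0.7,0,0,0,0],[0.7,0,0,0,0],[0.7,0,0,0,0],[0.7,0,0,0,0]]}'; python3 -c "
from workcell import hand_in; print(hand_in())"
```

```text
clock: 38.38
tcp_pos: [0.4769, -0.2231, 0.3958]
orientation: [0.0, 0.884, 0.468, -0.0]
wrist_force: [0.7, 0.2, 0.0]
finger_gap: 0.0725
grip_force: 0.0
the job is handed in; nothing more can be done
None
```

I seated the rack's rod in the V saddle, followed the arm down until the wrist carried about 0.3 N, let go, backed off and handed the job in at 38.4 s; the camera calls had run out, so I couldn't look at the hang or the other items after letting go, and no verdict came back.

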